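Move three pots one station on in a pottery studio

ROBOT

A 6-joint arm with a two-finger parallel gripper is mounted at the origin on the work surface. World frame = base frame: x ahead of the robot, y to its left, z up, the work surface at z = 0. Lengths are in m, angles in rad, forces in N, time in s.
With the tool pointing down it reaches from about 0.375 to 0.9 m from the base axis. Payload 3.1 kg.
Tool frame: the origin (TCP) lies between the finger pads; the fingertips stand 11 mm ahead of it and the grasp point (between the pads) lies 8 mm behind it; x points along the fingers, z is the direction in which the jaws open and shut, and the axes are right-handed (so a half turn about x gives the same grasp; the last joint's range is limited). The gripper opens to 85 mm and grips with 20 to 120 N. Pads are 22 mm wide; open, the fingers measure 114 mm over their backs; the gripper's body (76 mm by 85 mm) begins 54 mm behind the grasp point. The pads swing forward as they close: fully open they stand 13 mm farther back than shut.
Start: joints at [1.083, 0.527, 1.433, -0, 1.181, -0.178], TCP at [0.191, 0.595, 0.242] pointing down, gripper open.
Joint ranges: [-3.08, 3.08], [-0.75, 2.2], [0.22, 2.44], [-1.43, 4.57], [0, 2.65], [-2.85, 2.85]. Speed limits (rad/s): [2.79, 2.79, 3.14, 3.14, 3.14, 3.14].

INTERFACE

Orientations are given as a 3x3 rotation matrix whose columns are the frame's x, y, z axes.
In Python, from plant import env gives the robot as it stands.
- The arm moves only by the tool step_arm, never from a script. Its argument "deltas" is one flat list of numbers, 6 for each row, row after row: the shift along the world's x, y, z in m, then the turn, a rotation vector about the world's x, y, z in rad. In form: [dx, dy, dz, rx, ry, rz, dx, dy, dz, rx, ry, rz, ...]. A call has 1 to 20 rows; each row shifts and turns the commanded pose from where the row before left it; what a row does not reach is not made up. A row lasts 1/8 s, in which the tool goes at most 62.5 mm and 10.7 degrees, less where a joint would pass 70% of its speed; a pose out of reach is approached as far as the arm can. A call is refused whole if a number of a shift passes 0.0625 or a number of a turn 0.188, either way. A call with a gripper value outside its range is refused whole. "grip" is the finger opening in m, from 0 to 0.0854, set as the call begins (left out, the last holds). The fingers move at their own pace and stop on an object; "squeeze" is the grip in N (left out, the last holds). Time passes only in rows, so rows that do not move let the fingers close. It gives the time, the measured TCP pose, the force and the opening at its end, in the units of the state.
- env.read_state(): the state, without advancing time (a new reading comes with each control period).
- env.camera(name): name is "side" or "top"; returns a dict with "color" (400x640x3 uint8, blue, green, red), "intrinsics" (3x3 intrinsics, pixels), "view" (4x4, takes a point from world to camera coordinates). Camera axes: x right, y up, looking along -z (the intrinsics and any distortion apply to the point x, -y, -z); pixel columns grow to the right and rows downward; lengths in m; the calibration is good to about 2 mm. A picture is of the moment at which its call begins. There is no depth.
- env.sign_off(): hands the job in, once; it reports no verdict.
The state is a dict: "time_s": time; "joints": joint angles; "dq": joint speeds; "tau": joint torques, N m; "ee_pos": TCP position; "orientation": TCP orientation; "wrist_force": force on the tool from outside, world axes, zero at the start; "moment": the same for the moment, N m; "opening": opening from 0.0 (shut) to 1.0 (fully open).
Only numpy, scipy, OpenCV 4.12 (cv2) and the standard library are available. Lean on these libraries where they do the work, as an engineer would, in place of code of your own. Each camera call takes 0.05 s, during which the arm holds its last target. There are 200 camera calls.

TASK

Every pot is one station behind: the beaker on the wooden ware board goes to the middle of the blue banding wheel, the bottle vase on the wheel goes to the middle of the square kiln slab, and the knobbed jar on the slab goes to the middle of the ware board. All three stations are taken, so first stand one of the pots on the empty round rubber mat to free a place. Lift each pot, set it down upright without dropping or toppling it, and leave the brush, the red rib and the kiln prop where they lie.

Things in the scene. Friction and masses are not known exactly. Their poses are not given: they have to be found in the camera images.
- beaker: Straight-ish open beaker of bare fired clay (beige), about 62 mm across the outside at the rim and a little narrower at the foot, 85 mm tall, wall 4 mm, 110-210 g. Loose. Origin: centre of its underside, z up. Round: grip it across the outside near the rim (e.g. 66 mm above the origin). Starts on the ware board.
- vase: Bottle vase of bare fired clay (beige), 120 mm tall: belly 68 mm wide up to 45 mm high, tapering to a narrow straight neck 30 mm across from 78 to 114 mm, small lip 36 mm across on top; 150-290 g. Loose. Origin: centre of its underside, z up. Round: grip it by the neck (e.g. 100 mm above the origin). Starts on the banding wheel.
- jar: Squat jar of bare fired clay (beige) with its lid fixed on, 98 mm tall: body 82 mm across at most, the lid's dome reaching up to 64 mm, then an upright knob 26 mm across from 64 to 90 mm that flares to 32 mm at its top (98 mm); 165-315 g. Loose. Origin: centre of its underside, z up. Round: grip it by the knob (e.g. 89 mm above the origin). Starts on the kiln slab.
- wheel: Banding wheel: blue round turntable 140 mm across with a pale plywood disc on top; flat top 55 mm above its origin. Locked and fixed to the table. Origin: centre of its underside. The beaker's place is the middle of its top.
- slab: Kiln slab: off-white square plate 115 x 115 x 20 mm, fixed, turned about the vertical; flat top 20 mm above its origin. Origin: centre of its underside. The vase's place is the middle of its top.
- board: Ware board: dark wooden rectangle 150 x 110 mm (long side along its x) on two battens, fixed; flat top 30 mm above its origin. Origin: centre between the battens at table level. The jar's place is the middle of its top.
- mat: Round black rubber mat, 120 mm across, 6 mm thick, fixed and empty at the start: the free spot. Origin: centre of its underside. Empty again at the end.
- brush: Flat brush with a wooden handle, about 170 mm long lying on the table between the stations; loose, leave alone. Origin: under its middle; x along the brush.
- rib: Flat red potter's rib, 84 x 40 x 5 mm with round ends, lying on the table between the stations; loose, leave alone. Origin: centre of its underside; x along it.
- prop: Kiln prop: off-white upright cylinder 30 mm across, 45 mm tall, standing on the table between the stations; loose, leave alone. Origin: centre of its underside.
Things that resemble listed ones, but are neither listed nor needed, are in the scene too. What is shaped like the jar but turquoise is not meant. Leave any orange look-alike of the wheel alone.

How it is judged:
On the way:
1. one of the three pots stands upright, released, on the rubber mat (its middle within 40 mm of the mat's) (((horizontal distance between vase and mat below 0.04 m and z of vase in the frame of mat between 0.002 and 0.01 m and angle between vase's own z axis and vertical below 0.1 rad and contact force between the fingers and vase below 0.1 N) or (horizontal distance between jar and mat below 0.04 m and z of jar in the frame of mat between 0.002 and 0.01 m and angle between jar's own z axis and vertical below 0.1 rad and contact force between the fingers and jar below 0.1 N) or (horizontal distance between beaker and mat below 0.04 m and z of beaker in the frame of mat between 0.002 and 0.01 m and angle between beaker's own z axis and vertical below 0.1 rad and contact force between the fingers and beaker below 0.1 N))), for 0.2 s.
At the end, for the whole second after the job is handed in: The beaker stands on the banding wheel, the vase on the kiln slab and the jar on the ware board, each upright (within 0.1 rad), with its middle within 15 mm of the middle of its station, its foot on the station's top (within 4 mm), released and at rest (horizontal distance between vase and slab below 0.015 m and z of vase in the frame of slab between 0.016 and 0.024 m and angle between each of vase, jar, beaker's own z axis and vertical below 0.1 rad and contact force between the fingers and vase below 0.1 N and linear speed of each of vase, jar, beaker below 0.02 m/s and angular speed of each of vase, jar, beaker below 0.2 rad/s and horizontal distance between jar and board below 0.015 m and z of jar in the frame of board between 0.026 and 0.034 m and contact force between the fingers and jar below 0.1 N and horizontal distance between beaker and wheel below 0.015 m and z of beaker in the frame of wheel between 0.051 and 0.059 m and contact force between the fingers and beaker below 0.1 N); the robot touches nothing.
It fails at once if the brush, the rib or the kiln prop is shifted by more than 30 mm (distance of any of brush, rib, prop from where it was at the start of the episode above 0.03 m).
It fails at once if a pot is toppled (tilted by more than 0.6 rad) (angle between any of vase, jar, beaker's own z axis and vertical above 0.6 rad).
It fails at once if a pot is dropped (out of the fingers, moving faster than 0.7 m/s) ((contact force between the fingers and vase below 0.01 N and linear speed of vase above 0.7 m/s) or (contact force between the fingers and jar below 0.01 N and linear speed of jar above 0.7 m/s) or (contact force between the fingers and beaker below 0.01 N and linear speed of beaker above 0.7 m/s)).
It also fails if it takes over 144 s, if anything falls off the work surface, if the arm or the gripper's body presses on something with over 40 N, if the wrist force passes 120 N, or if a joint passes its speed limit or range.

## Working session

There is one attempt and no reset: what is moved stays moved. The work goes in short steps, Python scripts to look and compute and a tool call to move; the robot and the scene stay as the last step left them, time stands still between calls to the robot, and variables do not carry over. Pictures are saved under pics/ and viewed, about 12 in all and at most 16, crops included, and the job is handed in when it is done.

Besides the shell and the picture viewer there is one more tool, called after "Emit:" as name(argument=value, ...) on one line, values as JSON. step_arm: Moves the arm, as the interface text tells. Its arguments: {"type":"object","properties":{"deltas":{"type":"array"},"grip":{"type":"number"},"squeeze":{"type":"number"}},"required":["deltas"]}

```bash
mkdir -p pics; cat > h.py <<'E'
import numpy as np, cv2
from plant import env
def shot(n,f):
    c=env.camera(n); cv2.imwrite(f'pics/{f}.png',c['color']); np.savez(f'pics/{f}.npz',K=c['intrinsics'],V=c['view']); return c
def ray(f,u,v,z):
    d=np.load(f'pics/{f}.npz');K,V=d['K'],d['V']
    p=np.linalg.inv(K)@[u,v,1]; p=np.array([p[0],-p[1],-p[2]])
    R=V[:3,:3];o=-R.T@V[:3,3];w=R.T@p
    return o+w*(z-o[2])/w[2]
def proj(f,P):
    d=np.load(f'pics/{f}.npz');K,V=d['K'],d['V']
    q=V[:3,:3]@np.array(P)+V[:3,3]; q=K@[q[0],-q[1],-q[2]]; return q[:2]/q[2]
E
python3 - <<'E'
from h import *
for n in('top','side'):
    c=shot(n,n+'0'); d=c['view']; print(c['color'].shape,c.keys(),(-d[:3,:3].T@d[:3,3]).round(3),d[:3,:3].round(3).tolist(),c['intrinsics'].tolist())
s=env.read_state();print(s)
E
```

```text
(400, 640, 3) dict_keys(['color', 'intrinsics', 'view']) [ 0.323 -0.015  1.072] [[0.018, -0.999, -0.029], [0.982, 0.013, 0.188], [-0.187, -0.032, 0.982]] [[442.8200426686969, 0.0, 324.39768627690904], [0.0, 442.8200426686969, 204.6081513924098], [0.0, 0.0, 1.0]]
(400, 640, 3) dict_keys(['color', 'intrinsics', 'view']) [ 0.363 -0.806  1.08 ] [[0.992, -0.129, 0.008], [0.094, 0.768, 0.634], [-0.088, -0.628, 0.773]] [[489.3529459038323, 0.0, 322.10869233957305], [0.0, 489.3529459038323, 209.38771788166983], [0.0, 0.0, 1.0]]
{'time_s': 0.1, 'joints': array([ 1.08254785e+00,  5.28391456e-01,  1.43377934e+00,  4.01163752e-05,
        1.18141560e+00, -1.78514877e-01]), 'dq': array([ 2.71928952e-05, -1.76116238e-03, -2.80263369e-03,  1.14707262e-03,
       -1.69784640e-03,  2.13006466e-03]), 'tau': array([-1.61107137e-04, -4.43304420e+01, -1.78585160e+01, -2.34620193e-04,
        3.88831730e-03,  2.27171370e-05]), 'ee_pos': array([0.1901746 , 0.59470574, 0.2414186 ]), 'orientation': array([[-9.68004956e-04, -9.52409963e-01,  3.04818514e-01],
       [-1.74338328e-03,  3.04819800e-01,  9.52408447e-01],
       [-9.99998012e-01,  3.90520596e-04, -1.95548268e-03]]), 'wrist_force': array([ 0.1803964 ,  0.41385436, -1.05445895]), 'moment': array([-0.0011067 , -0.05615713, -0.0461911 ]), 'opening': 0.9997560397517086}
```

View pics/top0.png

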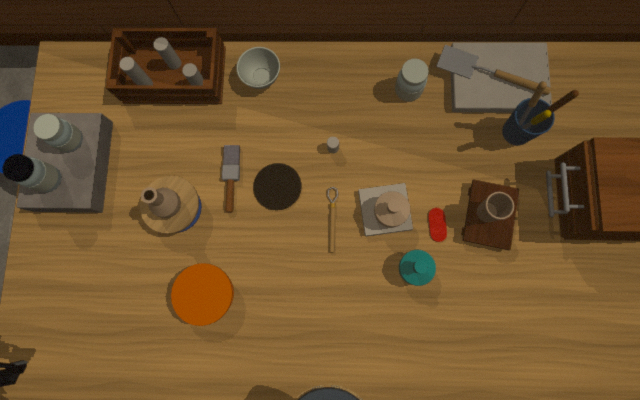

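View pics/side0.png

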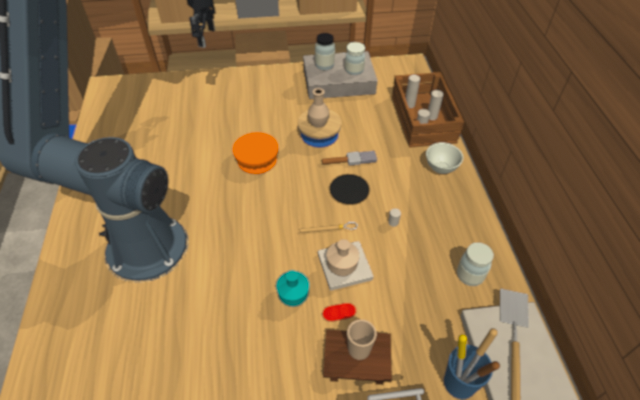

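```bash
python3 - <<'E'
from h import *
def mos(f,boxes,o):
    im=cv2.imread(f'pics/{f}.png');t=[]
    for u,v in boxes:
        c=cv2.resize(im[v:v+60,u:u+80],(800//2,300),interpolation=cv2.INTER_CUBIC)
        for k in range(0,80,10): cv2.line(c,(k*5,0),(k*5,4 if k%20 else 9),(255,255,0),1)
        for k in range(0,60,10): cv2.line(c,(0,k*5),(4 if k%20 else 9,k*5),(255,255,0),1)
        cv2.putText(c,f'{u},{v}',(12,295),0,.4,(255,255,0),1);t.append(c)
    cv2.imwrite(f'pics/{o}.png',np.vstack([np.hstack(t[:2]),np.hstack(t[2:])]))
mos('top0',[(130,178),(355,175),(455,180),(238,157)],'tm')
mos('side0',[(280,87),(305,232),(320,315),(310,160)],'sm')
E
```

```text
(no output)
```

View pics/tm.png

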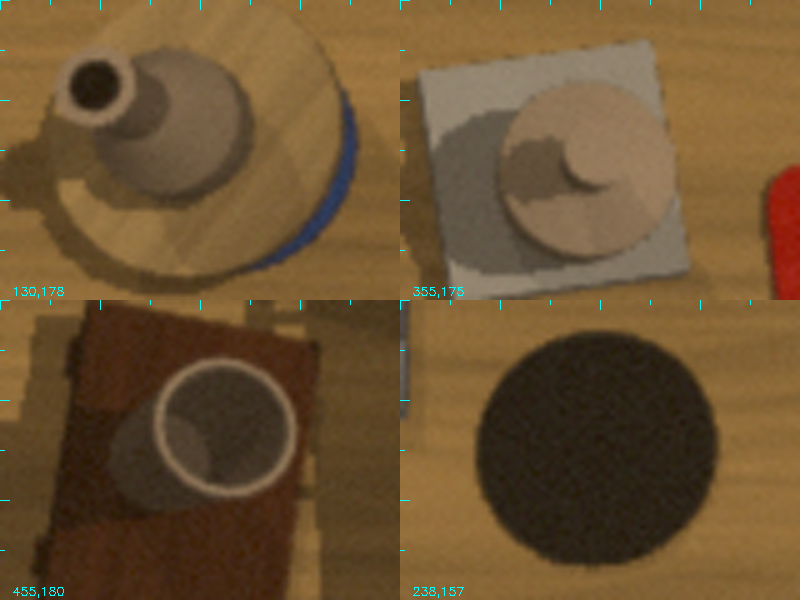

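View pics/sm.png

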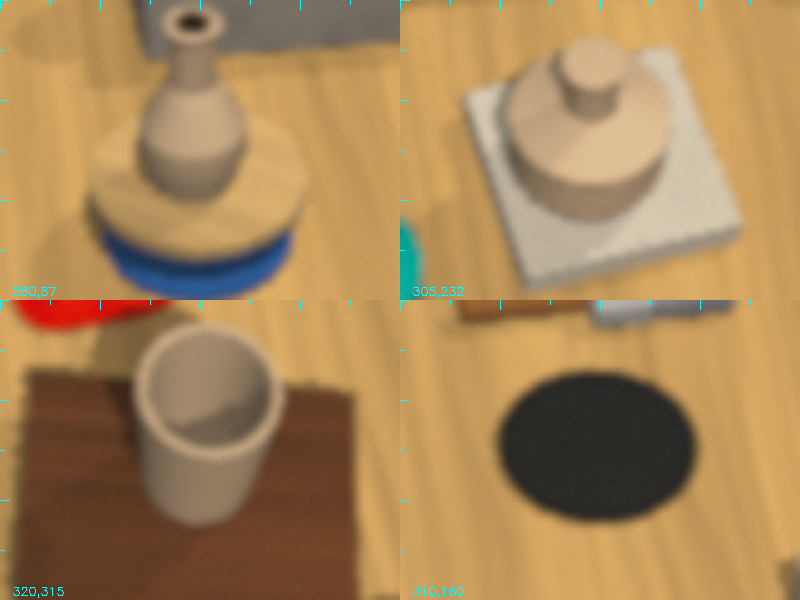

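```bash
python3 - <<'E'
from h import *
P=lambda *a:print(a[0],*[np.round(x[:2],4) for x in a[1:]])
T=lambda x,y,ox,oy,u,v:((x-ox)/5+u,(y-oy)/5+v)
P('vase lip',ray('top0',*T(95,86,0,0,130,178),.175),ray('side0',*T(193,23,0,0,280,87),.175))
P('knob',ray('top0',*T(602,152,400,0,355,175),.118),ray('side0',*T(593,63,400,0,305,232),.118))
P('beaker',ray('top0',*T(226,427,0,300,455,180),.115),ray('side0',*T(209.5,391,0,300,320,315),.115))
def circ(f,pts,z,off):
    w=np.array([ray(f,*T(*p,*off),z)[:2] for p in pts])
    A=np.c_[2*w,np.ones(len(w))];s=np.linalg.lstsq(A,(w**2).sum(1),rcond=None)[0]
    print('circ',f,s[:2].round(4),np.sqrt(s[2]+s[:2]@s[:2]).round(4))
circ('top0',[(345,100),(343,150),(320,205),(270,255),(200,277),(130,262),(325,55),(280,0)],.055,(0,0,130,178))
circ('side0',[(88,185),(308,185),(195,260),(110,230),(290,228),(250,250)],.055,(0,0,280,87))
circ('top0',[(501,165),(676,170),(585,258),(588,80),(640,240)],.06,(400,0,355,175))
for f in('top0','side0'):
    im=cv2.imread(f'pics/{f}.png');g=im.max(2)
    b=(330,140,400,240) if 0 else None
    u0,v0,u1,v1=(235,155,320,220) if f=='top0' else (320,165,380,212)
    m=(g<75).astype(np.uint8);z=np.zeros_like(m);z[v0:v1,u0:u1]=m[v0:v1,u0:u1]
    c=max(cv2.findContours(z,0,1)[0],key=cv2.contourArea);e=cv2.fitEllipse(c);P('mat',ray(f,*e[0],.006));print(e)
# slab corners
S=[(418,72),(652,40),(690,270),(450,298)]
w=[ray('top0',*T(*p,400,0,355,175),.02) for p in S];P('slab',*w,np.mean(w,0))
S=[(465,97),(672,47),(742,228),(528,277)]
w=[ray('side0',*T(*p,400,0,305,232),.02) for p in S];P('slab',*w,np.mean(w,0))
a=cv2.resize(cv2.imread('pics/top0.png')[172:262,450:550],None,fx=4,fy=4,interpolation=2)
b=cv2.resize(cv2.imread('pics/side0.png')[315:400,310:410],None,fx=4,fy=4,interpolation=2)
b=cv2.copyMakeBorder(b,0,20,0,0,0);cv2.imwrite('pics/bd.png',np.hstack([a,b]))
E
```

```text
vase lip [0.5097 0.3819] [0.5142 0.3794]
knob [ 0.5054 -0.1397] [ 0.5097 -0.1402]
beaker [ 0.5089 -0.3672] [ 0.5128 -0.3688]
circ top0 [0.5145 0.3834] 0.0702
circ side0 [0.5169 0.3731] 0.0696
circ top0 [ 0.5088 -0.1408] 0.041
mat [0.5709 0.138 ]
((276.809814453125, 186.43386840820312), (45.29718017578125, 47.20393753051758), 63.646331787109375)
mat [0.5737 0.1329]
((348.962890625, 188.92933654785156), (27.977319717407227, 37.288902282714844), 93.08503723144531)
slab [ 0.5626 -0.0639] [ 0.5799 -0.1773] [ 0.4674 -0.1936] [ 0.4524 -0.0795] [ 0.5156 -0.1286]
slab [ 0.4547 -0.0855] [ 0.568  -0.0672] [ 0.5832 -0.1818] [ 0.4724 -0.1963] [ 0.5196 -0.1327]
```

View pics/bd.png

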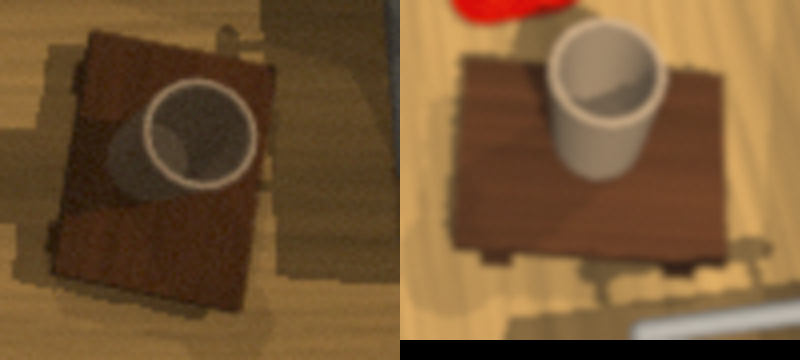

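```bash
python3 - <<'E'
from h import *
for f,o,S in(('top0',(450,172),[(92,30),(274,68),(240,310),(52,275)]),('side0',(310,315),[(62,57),(324,75),(326,263),(52,247)])):
    w=np.array([ray(f,x/4+o[0],y/4+o[1],.03)[:2] for x,y in S]);print(w.round(3).tolist(),w.mean(0).round(4))
E
```

```text
[[0.588, -0.337], [0.566, -0.444], [0.421, -0.415], [0.44, -0.308]] [ 0.5037 -0.376 ]
[[0.444, -0.31], [0.592, -0.34], [0.57, -0.447], [0.424, -0.419]] [ 0.5075 -0.379 ]
```

Emit:
step_arm(deltas=[0.032, -0.02, 0.01, 0, 0, 0, 0.032, -0.02, 0.01, 0, 0, 0, 0.032, -0.02, 0.01, 0, 0, 0, 0.032, -0.02, 0.01, 0, 0, 0, 0.032, -0.02, 0, 0, 0, 0, 0.032, -0.02, 0, 0, 0, 0, 0.032, -0.02, 0, 0, 0, 0, 0.032, -0.02, 0, 0, 0, 0, 0.032, -0.02, 0, 0, 0, 0, 0.03, -0.02, 0, 0, 0, 0, 0, -0.053, 0, 0, 0, 0, 0, -0.053, 0, 0, 0, 0, 0, -0.053, 0, 0, 0, 0, 0, -0.053, 0, 0, 0, 0, 0, -0.053, 0, 0, 0, 0, 0, -0.053, 0, 0, 0, 0, 0, -0.053, 0, 0, 0, 0, 0, -0.053, 0, 0, 0, 0, 0, -0.053, 0, 0, 0, 0, 0, -0.05, 0, 0, 0, 0], grip=0.085, squeeze=40)

```text
time_s: 2.6
ee_pos: [0.5081, -0.1335, 0.282]
orientation: [[-0.0, -0.952, 0.305], [0.0, 0.305, 0.952], [-1.0, 0.001, 0.0]]
wrist_force: [0.9, -0.1, -0.2]
opening: 0.993
```

Emit:
step_arm(deltas=[0, 0, -0.03, 0, 0, 0, 0, 0, -0.03, 0, 0, 0, 0, 0, -0.03, 0, 0, 0, 0, 0, -0.02, 0, 0, 0, 0, 0, 0, 0, 0, 0])

```text
time_s: 3.22
ee_pos: [0.5072, -0.1312, 0.1707]
orientation: [[-0.004, -0.952, 0.305], [0.002, 0.305, 0.952], [-1.0, 0.005, 0.001]]
wrist_force: [0.0, 0.5, 0.8]
opening: 0.992
```

```bash
python3 - <<'E'
from h import *
for n in('top','side'): shot(n,n+'1')
s=env.read_state();print(s['ee_pos'],s['joints'])
a=cv2.resize(cv2.imread('pics/top1.png')[160:260,340:440],None,fx=4,fy=4,interpolation=2)
b=cv2.resize(cv2.imread('pics/side1.png')[190:290,290:390],None,fx=4,fy=4,interpolation=2)
cv2.imwrite('pics/j1.png',np.hstack([a,b]))
E
```

```text
[ 0.50869949 -0.13185335  0.17255602] [-4.66420380e-01  4.94026768e-01  1.75085859e+00 -5.02903438e-05
  8.96586777e-01 -1.72744377e+00]
```

View pics/j1.png

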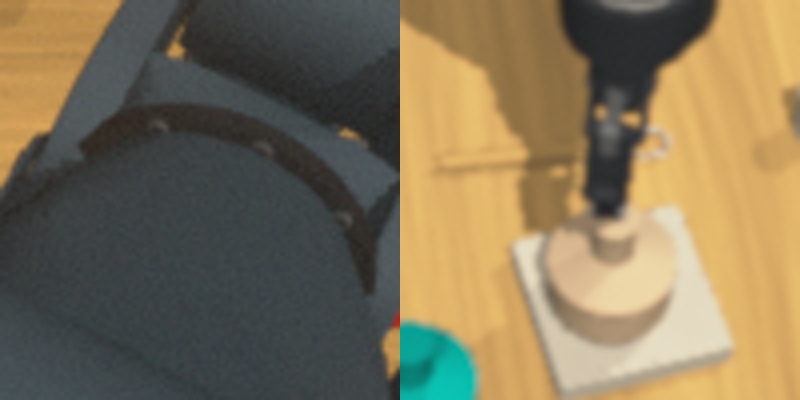

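Emit:
step_arm(deltas=[0, -0.008, -0.012, 0, 0, 0, 0, 0, -0.02, 0, 0, 0, 0, 0, -0.02, 0, 0, 0, 0, 0, -0.012, 0, 0, 0, 0, 0, -0.007, 0, 0, 0, 0, 0, 0, 0, 0, 0])

```text
time_s: 4.08
ee_pos: [0.5085, -0.1398, 0.1011]
orientation: [[-0.0, -0.952, 0.305], [0.0, 0.305, 0.952], [-1.0, 0.0, 0.0]]
wrist_force: [0.1, -0.4, -0.1]
opening: 0.997
```

Emit:
step_arm(deltas=[0, 0, 0, 0, 0, 0, 0, 0, 0, 0, 0, 0, 0, 0, 0, 0, 0, 0, 0, 0, 0, 0, 0, 0, 0, 0, 0, 0, 0, 0, 0, 0, 0, 0, 0, 0, 0, 0, 0, 0, 0, 0, 0, 0, 0, 0, 0, 0], grip=0, squeeze=50)

```text
time_s: 5.08
ee_pos: [0.5089, -0.1398, 0.1019]
orientation: [[0.001, -0.952, 0.305], [-0.0, 0.305, 0.952], [-1.0, -0.001, -0.0]]
wrist_force: [-0.3, 2.1, 5.9]
opening: 0.313
```

Emit:
step_arm(deltas=[0, 0, 0.01, 0, 0, 0, 0, 0, 0.02, 0, 0, 0, 0, 0, 0.02, 0, 0, 0, 0, 0, 0.02, 0, 0, 0, 0, 0, 0.01, 0, 0, 0, 0, 0, 0, 0, 0, 0])

```text
time_s: 5.82
ee_pos: [0.5087, -0.1399, 0.1818]
orientation: [[0.001, -0.952, 0.305], [-0.001, 0.305, 0.952], [-1.0, -0.001, -0.0]]
wrist_force: [0.1, -0.8, -2.0]
opening: 0.316
```

Emit:
step_arm(deltas=[0.003, 0.013, 0, 0, 0, 0, 0.006, 0.025, 0, 0, 0, 0, 0.006, 0.025, 0, 0, 0, 0, 0.006, 0.025, 0, 0, 0, 0, 0.006, 0.025, 0, 0, 0, 0, 0.006, 0.025, 0, 0, 0, 0, 0.006, 0.025, 0, 0, 0, 0, 0.006, 0.025, 0, 0, 0, 0, 0.006, 0.025, 0, 0, 0, 0, 0.006, 0.025, 0, 0, 0, 0, 0.003, 0.025, 0, 0, 0, 0, 0.003, 0.012, 0, 0, 0, 0, 0, 0, 0, 0, 0, 0, 0, 0, 0, 0, 0, 0])

```text
time_s: 7.58
ee_pos: [0.5712, 0.1347, 0.1809]
orientation: [[-0.001, -0.952, 0.305], [-0.0, 0.305, 0.952], [-1.0, 0.001, -0.001]]
wrist_force: [-0.5, -0.7, -2.5]
opening: 0.309
```

Emit:
step_arm(deltas=[0, 0, -0.015, 0, 0, 0, 0, 0, -0.025, 0, 0, 0, 0, 0, -0.025, 0, 0, 0, 0, 0, -0.015, 0, 0, 0, 0, 0, -0.006, 0, 0, 0, 0, 0, -0.004, 0, 0, 0, 0, 0, -0.003, 0, 0, 0, 0, 0, 0, 0, 0, 0, 0, 0, 0, 0, 0, 0])

```text
time_s: 8.7
ee_pos: [0.5718, 0.1353, 0.0888]
orientation: [[0.001, -0.952, 0.305], [0.0, 0.305, 0.952], [-1.0, -0.001, 0.0]]
wrist_force: [-0.1, -0.1, -1.9]
opening: 0.313
```

Emit:
step_arm(deltas=[0, 0, -0.001, 0, 0, 0, 0, 0, -0.001, 0, 0, 0, 0, 0, 0, 0, 0, 0])

```text
time_s: 9.07
ee_pos: [0.5724, 0.1356, 0.0879]
orientation: [[0.003, -0.952, 0.305], [0.0, 0.305, 0.952], [-1.0, -0.002, 0.001]]
wrist_force: [-0.4, 0.6, 7.1]
opening: 0.313
```

Contact felt (7 N up). Release slowly and go up.

Emit:
step_arm(deltas=[0, 0, 0, 0, 0, 0, 0, 0, 0, 0, 0, 0, 0, 0, 0, 0, 0, 0, 0, 0, 0, 0, 0, 0, 0, 0, 0, 0, 0, 0, 0, 0, 0, 0, 0, 0, 0, 0, 0, 0, 0, 0, 0, 0, 0, 0, 0, 0], grip=0.085)

```text
time_s: 10.07
ee_pos: [0.5715, 0.1353, 0.0863]
orientation: [[0.0, -0.952, 0.305], [-0.0, 0.305, 0.952], [-1.0, -0.0, 0.0]]
wrist_force: [-0.1, 0.4, 0.5]
opening: 0.992
```

Emit:
step_arm(deltas=[0, 0, 0.01, 0, 0, 0, 0, 0, 0.02, 0, 0, 0, 0, 0, 0.03, 0, 0, 0, 0, 0, 0.04, 0, 0, 0, 0, 0, 0.04, 0, 0, 0, 0, 0, 0.05, 0, 0, 0, -0.01, 0.05, 0, 0, 0, 0, -0.01, 0.05, 0, 0, 0, 0, -0.01, 0.05, 0, 0, 0, 0, -0.01, 0.05, 0, 0, 0, 0, -0.01, 0.03, 0, 0, 0, 0, -0.01, 0.015, 0, 0, 0, 0, 0, 0, 0, 0, 0, 0, 0, 0, 0, 0, 0, 0])

```text
time_s: 11.82
ee_pos: [0.5119, 0.3791, 0.2765]
orientation: [[0.0, -0.952, 0.306], [-0.001, 0.306, 0.952], [-1.0, -0.0, -0.001]]
wrist_force: [0.7, 0.2, -0.5]
opening: 0.995
```

```bash
python3 - <<'E'
from h import *
shot('side','side2')
c=cv2.imread('pics/side2.png')[60:300,230:430];cv2.imwrite('pics/s2.png',cv2.resize(c,None,fx=2.5,fy=2.5,interpolation=2))
print(env.read_state()['ee_pos'],env.read_state()['opening'])
E
```

```text
[0.51209924 0.37891401 0.27647726] 0.9945161896833546
```

View pics/s2.png

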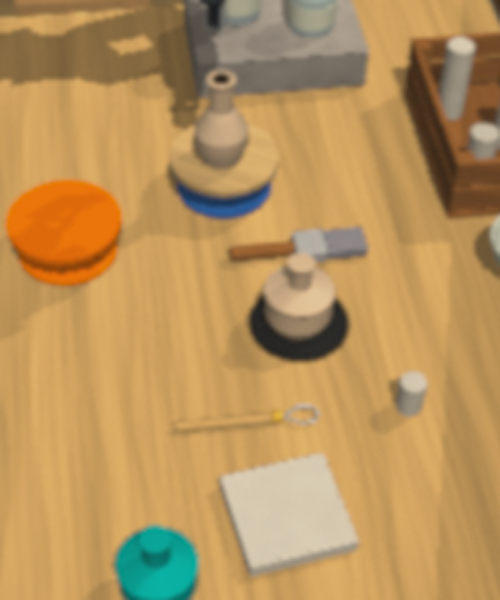

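Emit:
step_arm(deltas=[0, 0.001, -0.02, 0, 0, 0, 0, 0, -0.03, 0, 0, 0, 0, 0, -0.03, 0, 0, 0, 0, 0, -0.025, 0, 0, 0, 0, 0, -0.015, 0, 0, 0, 0, 0, -0.009, 0, 0, 0, 0, 0, 0, 0, 0, 0])

```text
time_s: 12.75
ee_pos: [0.5117, 0.3809, 0.1472]
orientation: [[-0.0, -0.952, 0.305], [-0.0, 0.305, 0.952], [-1.0, 0.0, -0.0]]
wrist_force: [0.4, -0.9, 0.7]
opening: 0.997
```

```bash
python3 - <<'E'
from h import *
c=shot('side','side3');im=c['color']
print(env.read_state()['ee_pos'])
a=cv2.resize(im[60:140,270:370],None,fx=5,fy=5,interpolation=2);cv2.imwrite('pics/s3.png',a)
for f in('top0','side3'): pass
hsv=cv2.cvtColor(im,cv2.COLOR_BGR2HSV);m=((hsv[...,1]<60)&(hsv[...,2]>120)).astype(np.uint8)
z=np.zeros_like(m);z[236:296,310:380]=m[236:296,310:380]
q=max(cv2.findContours(z,0,1)[0],key=cv2.contourArea);q=cv2.convexHull(q)
ap=cv2.approxPolyDP(q,4,True)[:,0];print(ap.tolist())
w=np.array([ray('side3',u,v,.02)[:2] for u,v in ap]);print(w.round(4).tolist(),w.mean(0))
E
```

```text
[0.51199344 0.38126283 0.14779678]
[[357, 242], [371, 278], [330, 288], [319, 251]]
[[0.5613, -0.0684], [0.577, -0.1822], [0.4707, -0.1978], [0.4575, -0.0846]] [ 0.51661588 -0.13324041]
```

View pics/s3.png

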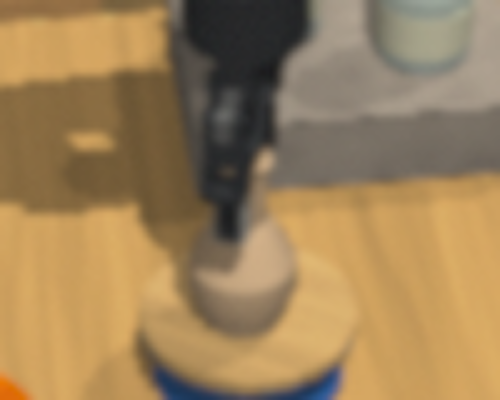

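Emit:
step_arm(deltas=[0, 0, 0, 0, 0, 0, 0, 0, 0, 0, 0, 0, 0, 0, 0, 0, 0, 0, 0, 0, 0, 0, 0, 0, 0, 0, 0, 0, 0, 0, 0, 0, 0, 0, 0, 0, 0, 0, 0, 0, 0, 0, 0, 0, 0, 0, 0, 0], grip=0)

```text
time_s: 13.8
ee_pos: [0.5118, 0.3813, 0.1481]
orientation: [[0.001, -0.952, 0.305], [0.0, 0.305, 0.952], [-1.0, -0.001, 0.001]]
wrist_force: [-1.0, -0.5, 5.4]
opening: 0.357
```

Emit:
step_arm(deltas=[0, 0, 0.005, 0, 0, 0, 0, 0, 0.015, 0, 0, 0, 0, 0, 0.02, 0, 0, 0, 0, 0, 0.03, 0, 0, 0, 0, 0, 0.03, 0, 0, 0, 0, 0, 0, 0, 0, 0])

```text
time_s: 14.55
ee_pos: [0.5131, 0.3821, 0.2505]
orientation: [[0.006, -0.952, 0.305], [0.003, 0.305, 0.952], [-1.0, -0.005, 0.005]]
wrist_force: [-0.6, 0.3, -2.3]
opening: 0.362
```

Emit:
step_arm(deltas=[0.005, -0.01, 0, 0, 0, 0, 0, -0.022, 0, 0, 0, 0, 0, -0.03, 0, 0, 0, 0, 0, -0.03, 0, 0, 0, 0, 0, -0.03, 0, 0, 0, 0, 0, -0.03, 0, 0, 0, 0, 0, -0.03, 0, 0, 0, 0, 0, -0.03, 0, 0, 0, 0, 0, -0.03, 0, 0, 0, 0, 0, -0.03, 0, 0, 0, 0, 0, -0.03, 0, 0, 0, 0, 0, -0.03, 0, 0, 0, 0, 0, -0.03, 0, 0, 0, 0, 0, -0.03, 0, 0, 0, 0, 0, -0.03, 0, 0, 0, 0, 0, -0.03, 0, 0, 0, 0, 0, -0.03, 0, 0, 0, 0, 0, -0.02, 0, 0, 0, 0, 0, -0.012, 0, 0, 0, 0, 0, 0, 0, 0, 0, 0])

```text
time_s: 17.05
ee_pos: [0.5162, -0.1333, 0.247]
orientation: [[-0.001, -0.952, 0.306], [0.001, 0.306, 0.952], [-1.0, 0.001, 0.0]]
wrist_force: [-0.7, 0.4, -2.6]
opening: 0.361
```

Emit:
step_arm(deltas=[0, 0, -0.02, 0, 0, 0, 0, 0, -0.03, 0, 0, 0, 0, 0, -0.03, 0, 0, 0, 0, 0, -0.025, 0, 0, 0, 0, 0, -0.015, 0, 0, 0, 0, 0, 0, 0, 0, 0, 0, 0, 0, 0, 0, 0])

```text
time_s: 17.92
ee_pos: [0.5172, -0.1328, 0.1281]
orientation: [[0.002, -0.953, 0.304], [-0.001, 0.304, 0.953], [-1.0, -0.002, -0.0]]
wrist_force: [0.3, 0.0, -2.3]
opening: 0.362
```

```bash
python3 - <<'E'
from h import *
c=shot('side','side4');print(env.read_state()['ee_pos'])
cv2.imwrite('pics/s4.png',cv2.resize(c['color'][200:300,290:390],None,fx=5,fy=5,interpolation=2))
E
```

```text
[ 0.51730252 -0.13294255  0.12830249]
```

View pics/s4.png

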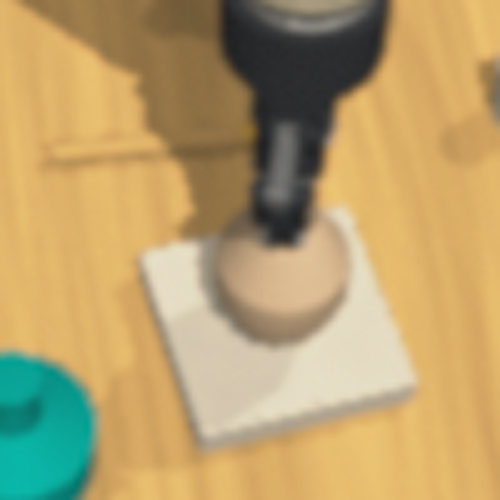

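Emit:
step_arm(deltas=[0, 0, -0.007, 0, 0, 0, 0, 0, -0.004, 0, 0, 0, 0, 0, -0.003, 0, 0, 0, 0, 0, -0.001, 0, 0, 0, 0, 0, 0, 0, 0, 0, 0, 0, 0, 0, 0, 0])

```text
time_s: 18.73
ee_pos: [0.5169, -0.133, 0.1131]
orientation: [[0.001, -0.952, 0.305], [-0.001, 0.305, 0.952], [-1.0, -0.001, -0.0]]
wrist_force: [-0.7, 0.9, 5.5]
opening: 0.36
```

Emit:
step_arm(deltas=[0, 0, -0.001, 0, 0, 0, 0, 0, 0, 0, 0, 0])

```text
time_s: 18.98
ee_pos: [0.5173, -0.1332, 0.1131]
orientation: [[0.002, -0.952, 0.305], [-0.001, 0.305, 0.952], [-1.0, -0.003, -0.0]]
wrist_force: [-1.1, 0.5, 12.2]
opening: 0.367
```

Set down; release, rise, and move above the beaker (0.511, -0.368).

Emit:
step_arm(deltas=[0, 0, 0.001, 0, 0, 0, 0, 0, 0, 0, 0, 0, 0, 0, 0, 0, 0, 0, 0, 0, 0, 0, 0, 0, 0, 0, 0, 0, 0, 0, 0, 0, 0, 0, 0, 0, 0, 0, 0, 0, 0, 0, 0, 0, 0, 0, 0, 0], grip=0.085)

```text
time_s: 19.98
ee_pos: [0.5165, -0.1327, 0.1123]
orientation: [[-0.0, -0.952, 0.305], [0.0, 0.305, 0.952], [-1.0, 0.0, 0.0]]
wrist_force: [-0.2, 0.2, 0.4]
opening: 0.994
```

Emit:
step_arm(deltas=[0, 0, 0.01, 0, 0, 0, 0, 0, 0.025, 0, 0, 0, 0, 0, 0.035, 0, 0, 0, 0, 0, 0.035, 0, 0, 0, 0, 0, 0.02, 0, 0, 0, -0.001, -0.03, 0, 0, 0, 0, -0.001, -0.035, 0, 0, 0, 0, -0.001, -0.035, 0, 0, 0, 0, -0.001, -0.035, 0, 0, 0, 0, -0.001, -0.035, 0, 0, 0, 0, -0.001, -0.035, 0, 0, 0, 0, 0, -0.02, 0, 0, 0, 0, 0, -0.01, 0, 0, 0, 0, 0, 0, 0, 0, 0, 0, 0, 0, 0, 0, 0, 0])

```text
time_s: 21.85
ee_pos: [0.5105, -0.3664, 0.2372]
orientation: [[-0.001, -0.953, 0.304], [0.001, 0.304, 0.953], [-1.0, 0.001, 0.001]]
wrist_force: [-0.3, 0.2, 0.9]
opening: 0.994
```

Emit:
step_arm(deltas=[0, 0, -0.03, 0, 0, 0, 0, 0, -0.04, 0, 0, 0, 0, 0, -0.03, 0, 0, 0, 0, 0, 0, 0, 0, 0, 0, 0, 0, 0, 0, 0])

```text
time_s: 22.48
ee_pos: [0.5113, -0.3678, 0.1385]
orientation: [[0.001, -0.953, 0.304], [-0.001, 0.304, 0.953], [-1.0, -0.002, -0.001]]
wrist_force: [0.8, 0.3, 0.5]
opening: 0.993
```

```bash
python3 - <<'E'
from h import *
c=shot('side','side5');s=env.read_state();print(s['ee_pos'],s['joints'])
cv2.imwrite('pics/s5.png',cv2.resize(c['color'][200:400,280:430],None,fx=3,fy=3,interpolation=2))
E
```

```text
[ 0.51150441 -0.3681714   0.13900678] [-8.00963918e-01  6.58358199e-01  1.50958430e+00  9.06153233e-05
  9.70622116e-01 -2.06257585e+00]
```

View pics/s5.png

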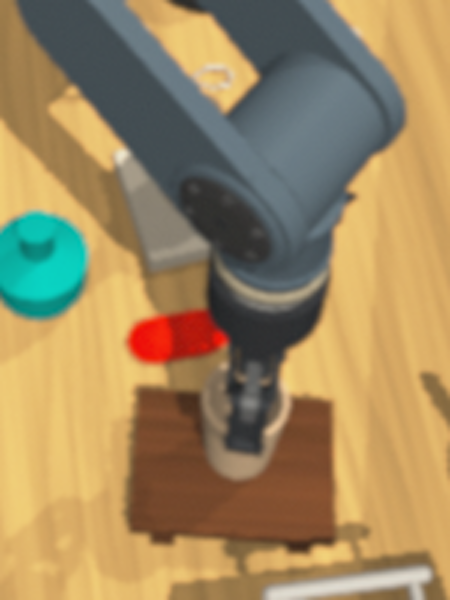

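Emit:
step_arm(deltas=[0, 0, -0.012, 0, 0, 0, 0, 0, -0.012, 0, 0, 0, 0, 0, -0.012, 0, 0, 0, 0, 0, 0, 0, 0, 0])

```text
time_s: 23.02
ee_pos: [0.5096, -0.367, 0.0996]
orientation: [[-0.002, -0.952, 0.305], [0.002, 0.305, 0.952], [-1.0, 0.003, 0.002]]
wrist_force: [0.5, 0.4, 0.5]
opening: 0.989
```

Emit:
step_arm(deltas=[0, 0, -0.008, 0, 0, 0, 0, 0, -0.007, 0, 0, 0, 0, 0, 0, 0, 0, 0])

```text
time_s: 23.4
ee_pos: [0.5101, -0.3674, 0.0856]
orientation: [[-0.001, -0.952, 0.305], [0.001, 0.305, 0.952], [-1.0, 0.001, 0.001]]
wrist_force: [-0.8, -0.3, 0.4]
opening: 0.996
```

Emit:
step_arm(deltas=[0, 0, 0, 0, 0, 0, 0, 0, 0, 0, 0, 0, 0, 0, 0, 0, 0, 0, 0, 0, 0, 0, 0, 0, 0, 0, 0, 0, 0, 0, 0, 0, 0, 0, 0, 0], grip=0.05, squeeze=40)

```text
time_s: 24.15
ee_pos: [0.5108, -0.368, 0.0869]
orientation: [[0.001, -0.952, 0.305], [-0.001, 0.305, 0.952], [-1.0, -0.001, -0.0]]
wrist_force: [-0.6, 0.9, 5.8]
opening: 0.694
```

Emit:
step_arm(deltas=[0, 0, 0.005, 0, 0, 0, 0, 0, 0.015, 0, 0, 0, 0, 0, 0.025, 0, 0, 0, 0, 0, 0.03, 0, 0, 0, 0, 0, 0.03, 0, 0, 0, 0, 0, 0.03, 0, 0, 0, 0, 0, 0.025, 0, 0, 0, 0, 0, 0.015, 0, 0, 0, 0, 0, 0, 0, 0, 0])

```text
time_s: 25.28
ee_pos: [0.5108, -0.3681, 0.2626]
orientation: [[0.002, -0.952, 0.305], [-0.002, 0.305, 0.952], [-1.0, -0.002, -0.001]]
wrist_force: [-0.6, -0.2, -1.1]
opening: 0.691
```

Emit:
step_arm(deltas=[0, 0.015, 0, 0, 0, 0, 0, 0.03, 0, 0, 0, 0, 0, 0.04, 0, 0, 0, 0, 0, 0.04, 0, 0, 0, 0, 0, 0.04, 0, 0, 0, 0, 0, 0.04, 0, 0, 0, 0, 0, 0.04, 0, 0, 0, 0, 0, 0.04, 0, 0, 0, 0, 0, 0.04, 0, 0, 0, 0, 0, 0.04, 0, 0, 0, 0, 0, 0.04, 0, 0, 0, 0, 0, 0.04, 0, 0, 0, 0, 0, 0.04, 0, 0, 0, 0, 0, 0.04, 0, 0, 0, 0, 0, 0.04, 0, 0, 0, 0, 0, 0.04, 0, 0, 0, 0, 0, 0.04, 0, 0, 0, 0, 0, 0.04, 0, 0, 0, 0, 0, 0.03, 0, 0, 0, 0, 0, 0.02, 0, 0, 0, 0])

```text
time_s: 27.78
ee_pos: [0.5086, 0.3686, 0.2597]
orientation: [[-0.003, -0.953, 0.303], [-0.001, 0.303, 0.953], [-1.0, 0.003, -0.002]]
wrist_force: [-0.4, -0.4, -2.4]
opening: 0.694
```

```bash
python3 - <<'E'
from h import *
c=shot('side','side6');s=env.read_state();print(s['ee_pos'],s['opening'])
im=c['color'];cv2.imwrite('pics/s6.png',cv2.resize(im[50:300,230:430],None,fx=2.4,fy=2.4,interpolation=2))
hsv=cv2.cvtColor(cv2.imread('pics/side2.png'),cv2.COLOR_BGR2HSV)
# wheel blue base centre from the first top view check
E
```

```text
[0.5090023  0.37073571 0.26001603] 0.6905006912507546
```

View pics/s6.png

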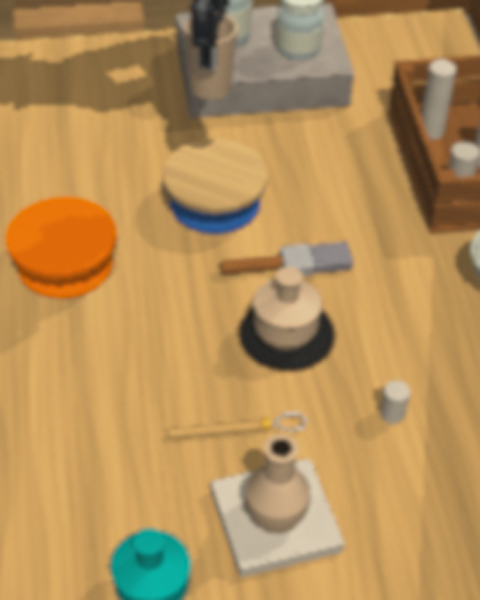

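```bash
python3 - <<'E'
from h import *
w=np.array([ray('side6',x/2.4+230,y/2.4+50,.054)[:2] for x,y in [(163,177),(267,180),(215,141),(215,212),(180,150),(250,150),(178,202),(252,203)]])
A=np.c_[2*w,np.ones(len(w))];s=np.linalg.lstsq(A,(w**2).sum(1),rcond=None)[0];print(s[:2],np.sqrt(s[2]+s[:2]@s[:2]))
im=cv2.imread('pics/side6.png');hsv=cv2.cvtColor(im,cv2.COLOR_BGR2HSV)
m=cv2.inRange(hsv,(100,120,40),(130,255,255));m[:,:290]=0;m[:,350:]=0;m[:90]=0;m[180:]=0
x,y,ww,h=cv2.boundingRect(cv2.findNonZero(m));print(x,y,ww,h)
E
```

```text
[0.51778228 0.37762137] 0.07023082239989413
302 135 35 12
```

Emit:
step_arm(deltas=[0.007, 0.009, -0.01, 0, 0, 0, 0, 0, -0.025, 0, 0, 0, 0, 0, -0.03, 0, 0, 0, 0, 0, -0.03, 0, 0, 0, 0, 0, -0.025, 0, 0, 0, 0, 0, -0.015, 0, 0, 0, 0, 0, -0.006, 0, 0, 0, 0, 0, 0, 0, 0, 0, 0, 0, 0, 0, 0, 0])

```text
time_s: 28.95
ee_pos: [0.5182, 0.3765, 0.1214]
orientation: [[0.002, -0.952, 0.305], [0.001, 0.305, 0.952], [-1.0, -0.002, 0.001]]
wrist_force: [-0.0, -0.3, -1.4]
opening: 0.696
```

Emit:
step_arm(deltas=[0, 0, -0.003, 0, 0, 0, 0, 0, -0.001, 0, 0, 0, 0, 0, 0, 0, 0, 0, 0, 0, 0, 0, 0, 0])

```text
time_s: 29.45
ee_pos: [0.5175, 0.3763, 0.1164]
orientation: [[0.0, -0.952, 0.305], [0.0, 0.305, 0.952], [-1.0, -0.0, 0.0]]
wrist_force: [-0.6, 0.2, -1.6]
opening: 0.69
```

Emit:
step_arm(deltas=[-0.001, 0.004, 0, 0, 0, 0, 0, 0, -0.002, 0, 0, 0, 0, 0, -0.001, 0, 0, 0, 0, 0, 0, 0, 0, 0, 0, 0, 0, 0, 0, 0])

```text
time_s: 30.08
ee_pos: [0.5165, 0.3802, 0.1133]
orientation: [[-0.0, -0.952, 0.305], [-0.0, 0.305, 0.952], [-1.0, 0.0, -0.0]]
wrist_force: [-0.1, -1.0, -2.0]
opening: 0.695
```

Emit:
step_arm(deltas=[0, 0, -0.001, 0, 0, 0, 0, 0, 0, 0, 0, 0, 0, 0, 0, 0, 0, 0])

```text
time_s: 30.45
ee_pos: [0.5165, 0.3802, 0.1123]
orientation: [[-0.0, -0.952, 0.305], [-0.0, 0.305, 0.952], [-1.0, 0.0, -0.0]]
wrist_force: [-0.4, -0.2, -1.9]
opening: 0.695
```

Emit:
step_arm(deltas=[0, 0, -0.001, 0, 0, 0, 0, 0, 0, 0, 0, 0, 0, 0, 0, 0, 0, 0])

```text
time_s: 30.82
ee_pos: [0.5168, 0.3803, 0.1119]
orientation: [[0.001, -0.952, 0.305], [0.0, 0.305, 0.952], [-1.0, -0.001, 0.0]]
wrist_force: [-0.5, -0.7, 3.1]
opening: 0.693
```

Emit:
step_arm(deltas=[0, 0, 0, 0, 0, 0, 0, 0, 0, 0, 0, 0, 0, 0, 0, 0, 0, 0, 0, 0, 0, 0, 0, 0, 0, 0, 0, 0, 0, 0, 0, 0, 0, 0, 0, 0], grip=0.085)

```text
time_s: 31.58
ee_pos: [0.5165, 0.3803, 0.1113]
orientation: [[0.0, -0.952, 0.305], [0.0, 0.305, 0.952], [-1.0, -0.0, 0.0]]
wrist_force: [0.3, -0.3, -0.4]
opening: 0.995
```

Emit:
step_arm(deltas=[0, 0, 0.01, 0, 0, 0, 0, 0, 0.025, 0, 0, 0, 0, 0, 0.035, 0, 0, 0, 0, 0, 0.025, 0, 0, 0, 0.01, -0.035, 0, 0, 0, 0, 0.01, -0.035, 0, 0, 0, 0, 0.01, -0.035, 0, 0, 0, 0, 0.01, -0.04, 0, 0, 0, 0, 0.01, -0.04, 0, 0, 0, 0, 0.005, -0.04, 0, 0, 0, 0, 0, -0.02, 0, 0, 0, 0, 0, 0, -0.02, 0, 0, 0, 0, 0, -0.02, 0, 0, 0, 0, 0, 0, 0, 0, 0, 0, 0, 0, 0, 0, 0])

```text
time_s: 33.45
ee_pos: [0.5718, 0.1358, 0.1671]
orientation: [[0.001, -0.953, 0.304], [0.0, 0.304, 0.953], [-1.0, -0.001, 0.001]]
wrist_force: [0.1, 0.5, 0.5]
opening: 0.994
```

```bash
python3 - <<'E'
from h import *
c=shot('side','side7');s=env.read_state();print(s['ee_pos'],s['opening'])
im=c['color'];cv2.imwrite('pics/s7.png',cv2.resize(im[70:220,260:400],None,fx=4,fy=4,interpolation=2))
E
```

```text
[0.57205792 0.13571349 0.16730356] 0.9941384455104268
```

View pics/s7.png

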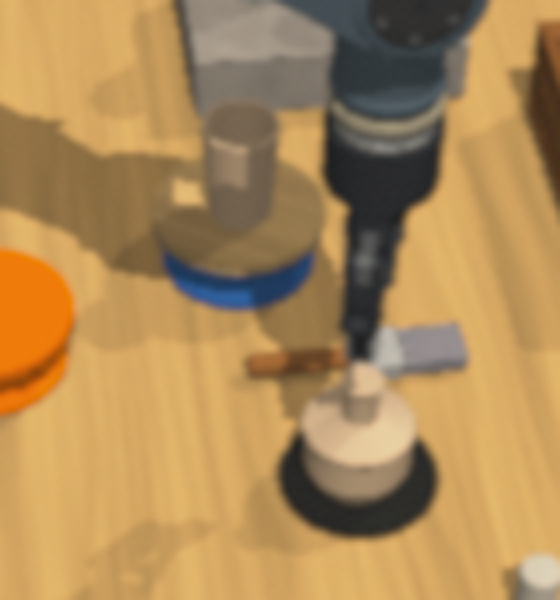

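Emit:
step_arm(deltas=[0, 0, -0.02, 0, 0, 0, 0, 0, -0.025, 0, 0, 0, 0, 0, -0.02, 0, 0, 0, 0, 0, -0.01, 0, 0, 0, 0, 0, -0.005, 0, 0, 0, 0, 0, 0, 0, 0, 0, 0, 0, 0, 0, 0, 0])

```text
time_s: 34.38
ee_pos: [0.5721, 0.1353, 0.0871]
orientation: [[0.002, -0.952, 0.305], [0.0, 0.305, 0.952], [-1.0, -0.001, 0.001]]
wrist_force: [0.1, 0.0, -0.5]
opening: 0.992
```

Emit:
step_arm(deltas=[0, 0, 0, 0, 0, 0, 0, 0, 0, 0, 0, 0, 0, 0, 0, 0, 0, 0, 0, 0, 0, 0, 0, 0, 0, 0, 0, 0, 0, 0, 0, 0, 0, 0, 0, 0, 0, 0, 0, 0, 0, 0, 0, 0, 0, 0, 0, 0], grip=0, squeeze=50)

```text
time_s: 35.38
ee_pos: [0.5718, 0.1354, 0.0867]
orientation: [[0.001, -0.952, 0.305], [0.0, 0.305, 0.952], [-1.0, -0.001, 0.0]]
wrist_force: [0.0, 0.2, 4.9]
opening: 0.314
```

Emit:
step_arm(deltas=[0, 0, 0.005, 0, 0, 0, 0, 0, 0.015, 0, 0, 0, 0, 0, 0.025, 0, 0, 0, 0, 0, 0.03, 0, 0, 0, 0, 0, 0.03, 0, 0, 0, 0, 0, 0.03, 0, 0, 0, 0, 0, 0.025, 0, 0, 0, 0, 0, 0.015, 0, 0, 0, 0, 0, 0, 0, 0, 0])

```text
time_s: 36.5
ee_pos: [0.5719, 0.1352, 0.2624]
orientation: [[0.002, -0.952, 0.305], [0.0, 0.305, 0.952], [-1.0, -0.002, 0.001]]
wrist_force: [0.4, -0.2, -1.4]
opening: 0.317
```

Emit:
step_arm(deltas=[0, -0.013, 0, 0, 0, 0, -0.004, -0.025, 0, 0, 0, 0, -0.004, -0.03, 0, 0, 0, 0, -0.004, -0.03, 0, 0, 0, 0, -0.004, -0.03, 0, 0, 0, 0, -0.004, -0.03, 0, 0, 0, 0, -0.004, -0.03, 0, 0, 0, 0, -0.004, -0.03, 0, 0, 0, 0, -0.004, -0.03, 0, 0, 0, 0, -0.004, -0.03, 0, 0, 0, 0, -0.004, -0.03, 0, 0, 0, 0, -0.004, -0.03, 0, 0, 0, 0, -0.004, -0.03, 0, 0, 0, 0, -0.004, -0.03, 0, 0, 0, 0, -0.004, -0.03, 0, 0, 0, 0, -0.004, -0.03, 0, 0, 0, 0, -0.004, -0.025, 0, 0, 0, 0, -0.002, -0.02, 0, 0, 0, 0, 0, -0.01, 0, 0, 0, 0, 0, 0, 0, 0, 0, 0])

```text
time_s: 39.0
ee_pos: [0.5055, -0.378, 0.2611]
orientation: [[0.0, -0.952, 0.305], [0.0, 0.305, 0.952], [-1.0, 0.0, 0.0]]
wrist_force: [0.4, -0.4, -0.9]
opening: 0.318
```

Emit:
step_arm(deltas=[0, 0, -0.015, 0, 0, 0, 0, 0, -0.03, 0, 0, 0, 0, 0, -0.03, 0, 0, 0, 0, 0, -0.03, 0, 0, 0, 0, 0, -0.02, 0, 0, 0, 0, 0, 0, 0, 0, 0, 0, 0, 0, 0, 0, 0])

```text
time_s: 39.88
ee_pos: [0.506, -0.3775, 0.1367]
orientation: [[0.001, -0.953, 0.304], [-0.0, 0.304, 0.953], [-1.0, -0.001, -0.0]]
wrist_force: [-0.2, -0.4, -2.3]
opening: 0.309
```

```bash
python3 - <<'E'
from h import *
c=shot('side','side8');s=env.read_state();print(s['ee_pos'],s['opening'])
im=c['color'];cv2.imwrite('pics/s8.png',cv2.resize(im[200:400,290:430],None,fx=3,fy=3,interpolation=2))
E
```

```text
[ 0.50618707 -0.37786465  0.13723685] 0.3145747003980412
```

View pics/s8.png

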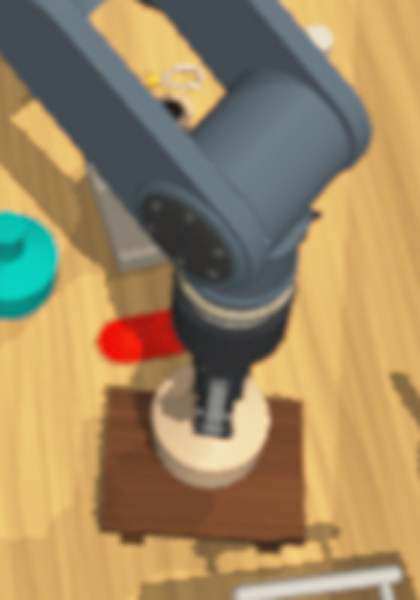

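Emit:
step_arm(deltas=[0, 0, -0.012, 0, 0, 0, 0, 0, -0.007, 0, 0, 0, 0, 0, -0.004, 0, 0, 0, 0, 0, -0.001, 0, 0, 0, 0, 0, 0, 0, 0, 0, 0, 0, 0, 0, 0, 0])

```text
time_s: 40.67
ee_pos: [0.5057, -0.3779, 0.1126]
orientation: [[0.0, -0.952, 0.305], [-0.0, 0.305, 0.952], [-1.0, -0.001, -0.0]]
wrist_force: [0.7, -0.8, -2.0]
opening: 0.316
```

Emit:
step_arm(deltas=[0, 0, -0.001, 0, 0, 0, 0, 0, 0, 0, 0, 0, 0, 0, 0, 0, 0, 0])

```text
time_s: 41.05
ee_pos: [0.5055, -0.3778, 0.1114]
orientation: [[0.0, -0.952, 0.305], [-0.0, 0.305, 0.952], [-1.0, -0.0, -0.0]]
wrist_force: [0.6, 0.2, -1.8]
opening: 0.313
```

Emit:
step_arm(deltas=[0, 0, -0.001, 0, 0, 0, 0, 0, 0, 0, 0, 0, 0, 0, 0, 0, 0, 0])

```text
time_s: 41.42
ee_pos: [0.5058, -0.3779, 0.1108]
orientation: [[0.001, -0.952, 0.305], [-0.0, 0.305, 0.952], [-1.0, -0.001, -0.0]]
wrist_force: [0.1, 0.0, 2.0]
opening: 0.321
```

Emit:
step_arm(deltas=[0, 0, 0, 0, 0, 0, 0, 0, 0, 0, 0, 0, 0, 0, 0, 0, 0, 0, 0, 0, 0, 0, 0, 0, 0, 0, 0, 0, 0, 0, 0, 0, 0, 0, 0, 0], grip=0.085)

```text
time_s: 42.18
ee_pos: [0.5055, -0.3778, 0.1103]
orientation: [[0.0, -0.952, 0.305], [-0.0, 0.305, 0.952], [-1.0, -0.0, -0.0]]
wrist_force: [-0.0, -0.2, -0.4]
opening: 0.997
```

Emit:
step_arm(deltas=[0, 0, 0.01, 0, 0, 0, 0, 0, 0.025, 0, 0, 0, 0, 0, 0.035, 0, 0, 0, 0, 0, 0.04, 0, 0, 0, 0, 0, 0.04, 0, 0, 0, 0, 0, 0.04, 0, 0, 0, 0, 0.04, 0, 0, 0, 0, 0, 0.05, 0, 0, 0, 0, 0, 0.05, 0, 0, 0, 0, 0, 0.05, 0, 0, 0, 0, 0, 0.05, 0, 0, 0, 0, 0, 0.05, 0, 0, 0, 0, 0, 0.05, 0, 0, 0, 0, 0, 0.05, 0, 0, 0, 0, 0, 0.05, 0, 0, 0, 0, -0.02, 0.05, 0, 0, 0, 0, -0.04, 0.05, 0, 0, 0, 0, -0.05, 0.05, 0, 0, 0, 0, -0.05, 0.05, 0, 0, 0, 0, -0.05, 0.05, 0, 0, 0, 0])

```text
time_s: 44.68
ee_pos: [0.3125, 0.2949, 0.3012]
orientation: [[0.002, -0.952, 0.305], [0.001, 0.305, 0.952], [-1.0, -0.001, 0.002]]
wrist_force: [1.1, 1.4, 0.3]
opening: 0.997
```

Emit:
step_arm(deltas=[-0.04, 0.05, 0, 0, 0, 0, -0.04, 0.05, 0, 0, 0, 0, -0.04, 0.05, 0, 0, 0, 0, -0.03, 0.04, 0, 0, 0, 0, 0, 0, 0, 0, 0, 0, 0, 0, 0, 0, 0, 0])

```text
time_s: 45.42
ee_pos: [0.1667, 0.4795, 0.3006]
orientation: [[0.0, -0.953, 0.304], [-0.0, 0.304, 0.953], [-1.0, -0.001, -0.0]]
wrist_force: [0.4, 0.3, -0.1]
opening: 0.997
```

```bash
python3 - <<'E'
from h import *
for n in('top','side'): shot(n,n+'9')
s=env.read_state();print(s['ee_pos'],s['wrist_force'])
t=cv2.imread('pics/top9.png');q=cv2.imread('pics/side9.png')
r=lambda i,u,v:cv2.resize(i[v:v+80,u:u+80],(260,260),interpolation=2)
cv2.imwrite('pics/end.png',np.vstack([np.hstack([r(t,130,160),r(t,350,165),r(t,452,175)]),np.hstack([r(q,280,75),r(q,305,210),r(q,320,310)])]))
E
```

```text
[0.16739787 0.47903535 0.30048872] [ 0.31454451 -0.02225719 -0.59829761]
```

View pics/end.png

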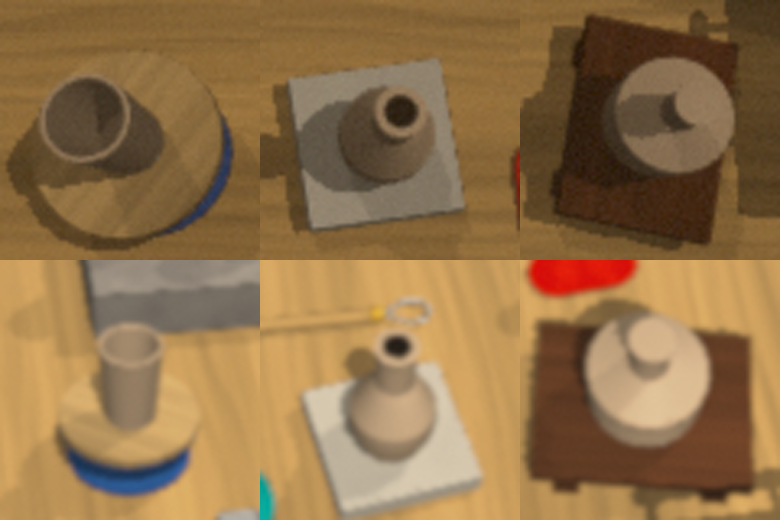

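View pics/top9.png

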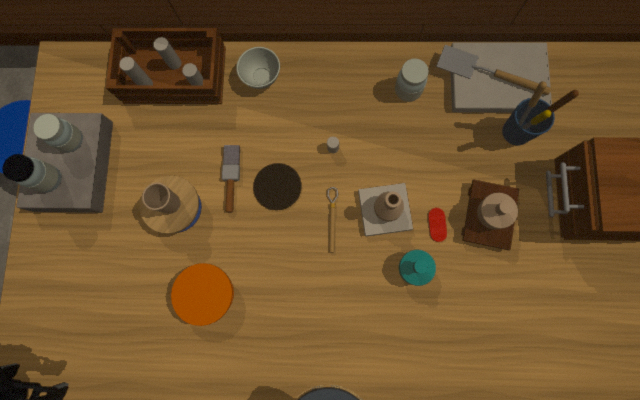

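Measure pot versus station within the same view (scale 3.25): this cancels the calibration bias.

```bash
python3 - <<'E'
from h import *
R=lambda f,x,y,ox,oy,u,v,z:ray(f,(x-ox)/3.25+u,(y-oy)/3.25+v,z)[:2]
def circ(w):
    w=np.array(w);A=np.c_[2*w,np.ones(len(w))];s=np.linalg.lstsq(A,(w**2).sum(1),rcond=None)[0];return s[:2]
o=lambda n,p,s:print(n,p.round(4),s.round(4),'off mm',((p-s)*1000).round(1),(np.hypot(*(p-s))*1000).round(1))
a=('top9',0,0,130,160);W=lambda L,a,z:[R(a[0],x,y,*a[1:],z) for x,y in L]
o('beaker top',W([(85,118)],a,.140)[0],circ(W([(136,52),(222,128),(216,165),(195,205),(165,230),(125,237),(75,215),(205,85)],a,.055)))
b=('side9',0,260,280,75)
o('beaker side',W([(131,345)],b,.140)[0],circ(W([(58,413),(200,413),(129,467),(75,448),(185,448),(190,390),(68,390)],b,.055)))
a=('top9',260,0,350,165)
o('vase top',W([(401,113)],a,.14)[0],np.mean(W([(289,80),(438,59),(465,208),(313,229)],a,.02),0))
b=('side9',260,260,305,210)
o('vase side',W([(397,346)],b,.14)[0],np.mean(W([(303,397),(436,365),(482,478),(345,514)],b,.02),0))
a=('top9',520,0,452,175)
o('jar top',W([(705,104)],a,.128)[0],np.mean(W([(588,15),(737,44),(710,243),(555,213)],a,.03),0))
b=('side9',520,260,320,310)
o('jar side',W([(652,340)],b,.128)[0],np.mean(W([(538,322),(751,338),(752,489),(530,477)],b,.03),0))
E
```

```text
beaker top [0.5147 0.3814] [0.5138 0.3817] off mm [ 0.9 -0.3] 0.9
beaker side [0.5194 0.3783] [0.518  0.3772] off mm [1.3 1.1] 1.8
vase top [ 0.5134 -0.1327] [ 0.5148 -0.1292] off mm [-1.4 -3.5] 3.8
vase side [ 0.5184 -0.1331] [ 0.5196 -0.1342] off mm [-1.2  1.1] 1.6
jar top [ 0.5031 -0.3807] [ 0.5039 -0.3762] off mm [-0.8 -4.5] 4.5
jar side [ 0.5075 -0.3775] [ 0.5076 -0.3789] off mm [-0.   1.4] 1.4
```

All within 5 mm; the brush, rib and prop are unmoved in the top view.

```bash
python3 -c "
from plant import env
print(env.sign_off())"
```

```text
the job is handed in; nothing more can be done
None
```

All three pots are on their new stations, and I handed the job in at about 45 s of the 144 s; sign-off reports no verdict. I parked the jar on the rubber mat, moved the vase to the kiln slab and the beaker to the banding wheel, then set the jar on the ware board.

| Pot | Station | Distance from middle, top view | Distance from middle, side view |
|---|---|---|---|
| beaker | banding wheel | 0.9 mm | 1.8 mm |
| vase | kiln slab | 3.8 mm | 1.6 mm |
| jar | ware board | 4.5 mm | 1.4 mm |

- **Final pictures:** all three pots stand upright and released, and the mat is empty again. By eye, the brush, rib and prop lie where they did in the first top picture.
- **Disagreement:** the two cameras differed by about 4–5 mm in absolute position, so I aimed at the average. The distances above compare pot and station within the same view, which cancels most of that error.
- **Failed checks:** none.

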